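# Switch on behind the guard with the bent rod

## Task

Take the bent rod with the orange handle off its stand, reach over the yellow guard with it and pull the green switch lever fully over towards the guard, using only the rod on the switches. Leave the white lever as it is, lay the rod back in the two V rests of its stand the way it lay before, and do not disturb the roll of tape or the multimeter.

Things in the scene. Friction and masses are not known exactly. Their poses are not given: they have to be found in the camera images.
- rod: Loose bent steel rod, 8 mm thick, about 120 g. Origin: middle of its orange handle (80 mm along x, 16 x 16 mm square), on the rod's axis; pinch it there from above, across y. The straight part runs from x -96 to x +150 mm, where it bends at a right angle to -z; this leg ends 85 mm below the axis. Starts lying in the stand's V rests (within 6 mm of stand_home), leg hanging down.
- rod_tip (a point): The free end of the rod's down-bent leg, at (150, 0, -85) mm in the rod's frame.
- stand: Fixed aluminium stand. Origin: underside of its 190 x 90 x 8 mm foot, in the middle. Two posts at x = -65 and +65 mm, 8 mm thick in x, each with a black 90-degree V rest open at the top, about 40 mm wide in y, its arms ending 124 mm above the desk. Between the posts is free room for the fingers above the foot.
- stand_home (a point): Fixed to the stand, 112 mm above the desk: where the middle of the rod's handle lies when the rod rests in the Vs. The stand's x axis is the direction in which the rod points (towards the bend).
- stand_tip_home (a point): Fixed to the stand: where the end of the rod's leg hangs when the rod is on the stand, 150 mm along the stand's x and 27 mm above the desk.
- bay: Fixed test bay, 200 mm wide in y. Origin: its underside, below the line of the switches; front faces -x (robot). 4 mm yellow guard round the switches: front wall at x -47 to -43 mm, side wings at y +-98 mm, rim 111 mm above the desk. A grey instrument box 110 mm high (red and black terminals to 126 mm) closes the back from x +62 to +112 mm. The pit between is open only at the top.
- green_switch: Fixed black switch module (36 x 40 x 30 mm) with the green lever, in the pit on the bay's 6 mm base, at x = 0, y = +40 or -40 mm of the bay (green and white may be swapped). Origin: centre of its underside; axes parallel to the bay's. The lever pivots 36 mm above the origin and reaches 38 mm from the pivot.
- white_switch: The same module with the white lever, at the other place.
- green_tip (a point): End of the green lever, 13 mm thick near its end; about 76 to 80 mm above the desk, so some 35 mm below the guard's rim.
- white_tip (a point): End of the white lever.
- green_lever (a joint): Angle of the green lever (rad): -0.45 fully back (away from the guard, off), 0 upright, +0.45 fully towards the guard (on; the bay's -x). Starts between -0.45 and -0.30. It stays where it is left; about 1 N at its end moves it.
- white_lever (a joint): Angle of the white lever, the same way; starts between -0.45 and -0.30 and must stay there.
- tape_roll: Black roll of tape, 100 mm across and 19 mm high, lying on the desk; leave it alone.
- multimeter: Yellow and grey multimeter, 160 x 83 x 47 mm, lying on the desk; leave it alone.

How it is judged:
On the way, in this order (a step that is already met when the one before it is completed fails the run):
1. the rod is lifted clear of its stand (height (world z) of rod above 0.14 m and contact force between rod and stand below 0.1 N), for 0.1 s.
2. the green lever is pulled fully over towards the guard (above +0.30 rad) with the end of the rod at it (within 60 mm of the lever's end) (value of joint green_lever above 0.3 rad and distance between rod_tip and green_tip below 0.06 m), for 0.1 s.
At the end, for the whole second after the job is handed in: The green lever is over towards the guard (above +0.30 rad) and the white one still back (below -0.2 rad); the rod lies at rest in both V rests of the stand, its handle's middle within 20 mm of stand_home and the end of its leg, hanging down, within 30 mm of stand_tip_home, let go (value of joint green_lever above 0.3 rad and value of joint white_lever below -0.2 rad and distance between rod and stand_home below 0.02 m and distance between rod_tip and stand_tip_home below 0.03 m and contact force between rod and stand above 0.3 N and linear speed of rod below 0.02 m/s); the robot touches nothing.
It fails at once if the white lever is moved (above -0.2 rad) (value of joint white_lever above -0.2 rad).
It fails at once if the fingers or the arm touch a switch (contact force between any of the fingers, the arm and green_switch above 0.3 N or contact force between any of the fingers, the arm and white_switch above 0.3 N).
It fails at once if the roll of tape or the multimeter is shifted by more than 30 mm (distance of any of tape_roll, multimeter from where it was at the start of the episode above 0.03 m).
It also fails if it takes over 58 s, if anything falls off the work surface, if the arm or the gripper's body presses on something with over 40 N, if the wrist force passes 120 N, or if a joint passes its speed limit or range.

## Robot

A 7-joint arm with a two-finger parallel gripper is mounted at the origin on a cart in front of the work surface, level with it; the furniture and walls round the work are solid. World frame = base frame: x ahead of the robot, y to its left, z up, the work surface at z = 0. Lengths are in m, angles in rad, forces in N, time in s.
With the tool pointing down it reaches from about 0.35 to 0.9 m from the base axis. Payload 8.1 kg.
Tool frame: the origin (TCP) lies at the very end of the fingers, on their centre line; the grasp point (between the pads) lies 19 mm behind it (arm.tcp_to_grasp is the distance from the TCP to the grasp point, in m); z points along the fingers, y is the line along which they close (so a half turn about z gives the same grasp; the last joint's range is limited). The gripper opens to 92 mm and grips with 3 to 60 N. Pads are 19 mm wide; open, the fingers measure 130 mm over their backs; the gripper's body (75 mm by 190 mm) begins 47 mm behind the grasp point.
Start: joints at [1.198, 0.434, 0.025, 1.573, -0.012, 1.134, -0.075], TCP at [0.167, -0.602, 0.227] pointing down, gripper open.
Joint ranges: [-2.62, 2.62], [-0.44, 2.09], [-1.27, 1.32], [0.08, 2.57], [-1.32, 4.46], [0.12, 2], [-2.74, 2.74]. Speed limits (rad/s): [2.22, 2.22, 3.01, 3.01, 3.14, 3.14, 3.14].

## Interface

Orientations are given as a rotation vector (axis times angle).
In Python, from cell import arm, readout, get_image gives the robot as it stands (arm), with the cameras as plain functions and the readings (readout).
- The arm moves only by the shell command python3 nudge.py [FORCE], which reads ROWS from standard input. ROWS is a JSON list that holds a single list of rows (three levels of brackets), with 1 to 10 rows, each of 5 numbers: dx, dy, dz in m, then a turn about the tool's z in rad, then the opening from 0.0 (shut) to 1.0 (fully open); each row shifts and turns the commanded pose from where the row before left it, along the tool's axes as they then stand; what a row does not reach is not made up. A row lasts 1/10 s, in which the tool goes at most 0.05 m and 0.15 rad, less where a joint would pass 70% of its speed; a pose out of reach is approached as far as the arm can. The fingers move at their own pace and stop on an object; FORCE is the grip in N (left out, the last holds). Time passes only in rows, so rows that do not move let the fingers close. It prints the time, the measured TCP pose, the force, the opening and the grip force at its end. Input that does not fit is refused with a message, and nothing moves.
- readout.observe(): the state, without advancing time (a new reading comes with each control period).
- get_image(name): name is "scene" or "top" or "wrist"; returns a dict with "image" (400x640x3 uint8, blue, green, red), "fx", "fy", "cx", "cy" (pixels), "cam_to_world" (4x4, takes a point from camera to world coordinates); the wrist camera has in their place "mount" (4x4, takes a point from camera to tool coordinates, whose origin is the TCP and whose axes are the flange's). Camera axes: x right, y down, z forward; pixel columns grow to the right and rows downward; lengths in m; the calibration is good to about 2 mm. The wrist camera is an equidistant fisheye: a pixel r from the principal point sees the ray r / f radians off the axis. A picture is of the moment at which its call begins: read the wrist's pose just before it. There is no depth.
- arm.sign_off(): hands the job in; it is judged then, once.
The state is a dict: "clock": time; "joints": joint angles; "dq": joint speeds; "joint_efforts": joint torques, N m; "position": TCP position; "ee_rot": TCP orientation; "force": force on the tool from outside, world axes, zero at the start; "ft_torque": the same for the moment, N m; "width": opening from 0.0 (shut) to 1.0 (fully open); "gripper_force": force on a finger pad.
Only numpy, scipy, OpenCV 4.12 (cv2) and the standard library are available. Lean on these libraries where they do the work, as an engineer would, in place of code of your own. Each camera call takes 0.05 s, during which the arm holds its last target. There are 200 camera calls.

## Working session

There is one attempt and no reset: what is moved stays moved. The work goes in short steps, Python scripts to look and compute and a shell command to move; the robot and the scene stay as the last step left them, time stands still between calls to the robot, and variables do not carry over. Pictures are saved under pics/ and viewed, at most 11 in all, crops included, and the job is handed in when it is done.

```bash
ls; mkdir -p pics
python3 - <<'E'
from cell import arm, readout, get_image
import cv2,numpy as np
o=readout.observe();print(o)
for n in("scene","top"):
    d=get_image(n);cv2.imwrite(f"pics/{n}0.png",d["image"])
    print(n,d["fx"],d["fy"],d["cx"],d["cy"],np.round(d["cam_to_world"],4).tolist())
E
```

```text
cell.py
nudge.py
pics
{'clock': 0.0, 'joints': array([ 1.19842551,  0.43520323,  0.02495304,  1.57408704, -0.01158665,
        1.13398219, -0.07511306]), 'dq': array([-7.61109643e-04, -8.45787443e-04, -2.16849694e-04,  1.19159248e-04,
       -2.85738599e-05, -7.94052154e-04,  2.02667788e-03]), 'joint_efforts': array([-5.96231512e-04, -6.67858315e+01,  9.84380096e-01, -3.14467621e+01,
       -6.06932002e-02,  4.26173990e-02,  1.99020542e-04]), 'position': array([ 0.16638801, -0.60192534,  0.2259609 ]), 'ee_rot': array([-3.11158747e+00, -4.22178286e-01,  5.45339366e-04]), 'force': array([-0.44051   ,  0.17797368, -0.14479466]), 'ft_torque': array([ 0.04220252, -0.04950424, -0.01724922]), 'gripper_force': 0.0, 'width': 1.0014089994296058}
scene 440.98837703758653 440.98837703758653 316.1933908128004 200.30233226188122 [[-0.8702, -0.2196, 0.441, -0.1611], [-0.4923, 0.3559, -0.7944, 1.3336], [0.0175, -0.9084, -0.4178, 0.7325], [0.0, 0.0, 0.0, 1.0]]
top 384.0572176956942 384.0572176956942 324.492161731953 194.16293718810965 [[-0.002, -0.9971, 0.0762, 0.4535], [-1.0, 0.0014, -0.008, 0.0633], [0.0078, -0.0762, -0.9971, 1.1161], [0.0, 0.0, 0.0, 1.0]]
```

View pics/scene0.png

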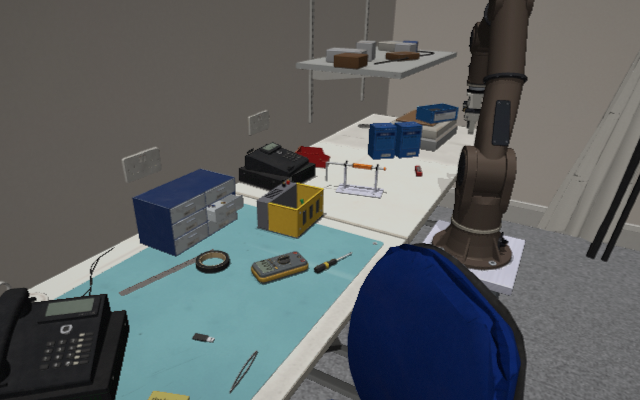

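View pics/top0.png

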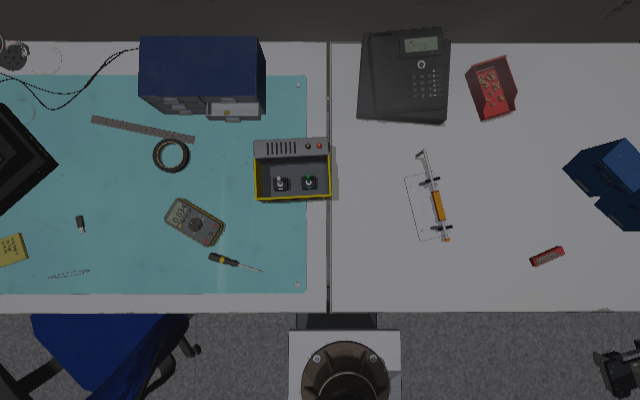

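The top view shows the rod (orange handle around (437,206)) pointing up towards its bend at about (421,152). The bay is at (292,170), with the green lever near (308,180) and the white one near (280,182). I'll enlarge both areas.

Run:
```python
import cv2,numpy as np
im=cv2.imread("pics/top0.png")
a=cv2.resize(im[130:210,245:345],None,fx=4,fy=4,interpolation=cv2.INTER_CUBIC)
b=cv2.resize(im[140:250,395:470],None,fx=5.4,fy=5.4,interpolation=cv2.INTER_CUBIC)
c=np.zeros((600,800,3),np.uint8);c[:320,:400]=a;c[:594,400:400+b.shape[1]]=b[:594,:400]
cv2.imwrite("pics/crop.png",c)
```

```text
(no output)
```

View pics/crop.png

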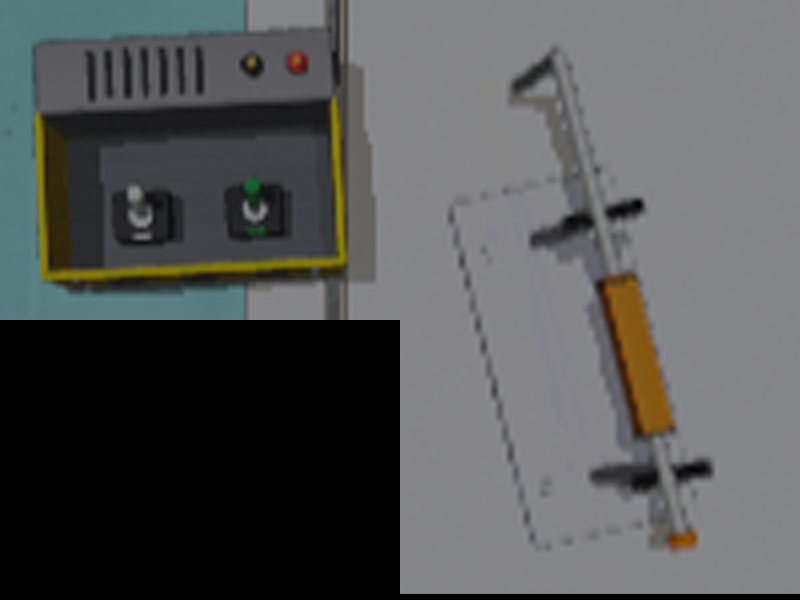

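```bash
cat > h.py <<'E'
from cell import arm, readout, get_image
import numpy as np
from scipy.spatial.transform import Rotation as R
F,CX,CY=384.0572,324.4922,194.1629
T=np.array([[-0.002,-0.9971,0.0762,0.4535],[-1.0,0.0014,-0.008,0.0633],[0.0078,-0.0762,-0.9971,1.1161]])
def px(u,v,z):
    d=T[:,:3]@[(u-CX)/F,(v-CY)/F,1]; return T[:,3]+d*(z-T[2,3])/d[2]
def cs(x,y,z): return px(395+(x-400)/5.4-.4,140+y/5.4-.4,z)
def cb(x,y,z): return px(245+x/4-.4,130+y/4-.4,z)
E
python3 - <<'E'
from h import *
np.set_printoptions(precision=4,suppress=True)
for n,p in dict(bend=cs(561,54,.112),tail=cs(683,541,.112),hfront=cs(619,279,.12),hback=cs(655,433,.12),tip=cs(515,98,.027)).items():print(n,p)
for n,p in dict(FL=cb(42,272,.111),FR=cb(343,262,.111),BL=cb(38,112,.111),BR=cb(334,98,.111),g=cb(252,186,.078),w=cb(134,193,.078),gp=cb(255,211,.042),wp=cb(141,215,.042)).items():print(n,p)
o=readout.observe();print(R.from_rotvec(o["ee_rot"]).as_matrix(),arm.tcp_to_grasp)
E
```

```text
bend [ 0.6483 -0.2099  0.112 ]
tail [ 0.4106 -0.2637  0.112 ]
hfront [ 0.5368 -0.2334  0.12  ]
hback [ 0.4625 -0.2489  0.12  ]
tip [ 0.6412 -0.208   0.027 ]
FL [0.5215 0.237  0.111 ]
FR [0.5278 0.0399 0.111 ]
BL [0.6274 0.2409 0.111 ]
BR [0.6366 0.0455 0.111 ]
g [0.5822 0.1008 0.078 ]
w [0.5775 0.1809 0.078 ]
gp [0.5689 0.1    0.042 ]
wp [0.5662 0.18   0.042 ]
[[ 0.9638  0.2665 -0.0005]
 [ 0.2665 -0.9638  0.0013]
 [-0.0001 -0.0014 -1.    ]] 0.0188
```

```bash
echo '[[[0.02,-0.012,0,0.047,1],[0.036,-0.022,0,0,1],[0.036,-0.022,0,0,1],[0.036,-0.022,0,0,1],[0.036,-0.022,0,0,1],[0.036,-0.022,0,0,1],[0.036,-0.022,0,0,1],[0.036,-0.022,0,0,1],[0.036,-0.022,0,0,1],[0.036,-0.022,0,0,1]]]' | python3 nudge.py 60
cat > err.py <<'E'
from h import *
import sys
# target x y z yaw -> remaining move in tool axes
t=np.array([float(a) for a in sys.argv[1:5]]);o=readout.observe();M=R.from_rotvec(o["ee_rot"]).as_matrix()
yaw=np.arctan2(M[1,0],M[0,0])
print("pos",np.round(o["position"],4),"yaw",round(yaw,4),"F",np.round(o["force"],2),"tilt",np.round(M[:2,2],4))
print("tool delta",np.round(M.T@(t[:3]-o["position"]),4),"turn",round(yaw-t[3],4))
E
python3 err.py .501 -.242 .226 .2225
```

```text
clock: 1.1
position: [0.4557, -0.3194, 0.2265]
ee_rot: [-3.122, -0.349, 0.001]
force: [0.8, -1.0, 0.2]
width: 0.998
gripper_force: 0.0
pos [ 0.4557 -0.3194  0.2265] yaw 0.2226 F [ 0.81 -1.03  0.25] tilt [-0.0004  0.0002]
tool delta [ 0.0613 -0.0655  0.0005] turn 0.0001
```

```bash
echo '[[[0.024,-0.026,0,0,1],[0.024,-0.026,0,0,1],[0.013,-0.0135,0,0,1],[0,0,0,0,1],[0,0,0,0,1]]]' | python3 nudge.py; python3 err.py .501 -.242 .226 .2225
python3 - <<'E'
from cell import arm, readout, get_image
import cv2,numpy as np
np.set_printoptions(precision=4,suppress=True)
d=get_image("wrist");cv2.imwrite("pics/w1.png",d["image"]);print({k:v for k,v in d.items() if k!="image"})
E
```

```text
clock: 1.6
position: [0.4996, -0.2436, 0.2264]
ee_rot: [3.122, 0.35, -0.001]
force: [0.2, -1.1, 0.6]
width: 1.001
gripper_force: 0.0
pos [ 0.4996 -0.2436  0.2264] yaw 0.2234 F [ 0.23 -1.08  0.64] tilt [-0.0009 -0.0001]
tool delta [ 0.0017 -0.0013  0.0004] turn 0.0009
{'fx': 309.70691628693146, 'fy': 309.70691628693146, 'cx': 309.75337788541214, 'cy': 199.89793376748997, 'mount': array([[ 0.0004, -0.961 , -0.2765,  0.075 ],
       [ 1.    ,  0.0005, -0.0004,  0.0011],
       [ 0.0005, -0.2765,  0.961 , -0.1578],
       [ 0.    ,  0.    ,  0.    ,  1.    ]])}
```

View pics/w1.png

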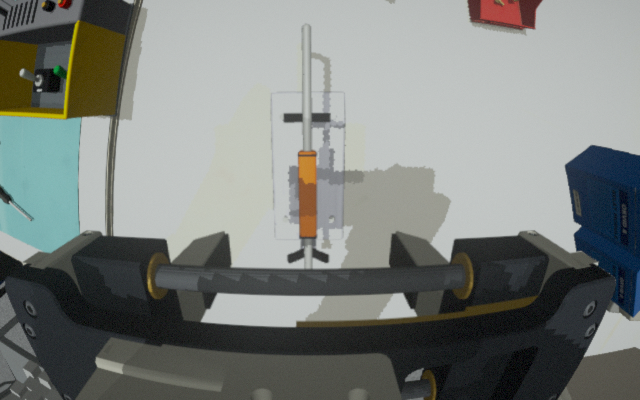

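The wrist view shows the handle between rows 151 and 238 at column ~307, with the rod running straight up to its bend at (306,28). I'll compute positions from this.

```bash
cat >> h.py <<'E'
M0=np.array([[.0004,-.961,-.2765,.075],[1,.0005,-.0004,.0011],[.0005,-.2765,.961,-.1578]])
def wp(u,v,z,o=None):
    o=o or readout.observe();M=R.from_rotvec(o["ee_rot"]).as_matrix()
    a=np.array([u-309.753,v-199.898]);r=np.hypot(*a);th=r/309.707
    d=np.r_[a/r*np.sin(th),np.cos(th)];d=M@M0[:,:3]@d;c=o["position"]+M@M0[:,3]
    return c+d*(z-c[2])/d[2]
E
python3 - <<'E'
from h import *
np.set_printoptions(precision=4,suppress=True)
for n,a in dict(hf=(307.5,151.5,.12),hb=(308,238,.112),hbtop=(308,237,.12),bend=(306.5,26,.112),pf=(307,117,.12),pb=(308,255,.12)).items():print(n,wp(*a))
E
```

```text
hf [ 0.54   -0.2343  0.12  ]
hb [ 0.4588 -0.2529  0.112 ]
hbtop [ 0.4632 -0.252   0.12  ]
bend [ 0.6486 -0.2089  0.112 ]
pf [ 0.5688 -0.2274  0.12  ]
pb [ 0.445 -0.256  0.12 ]
```

```bash
echo '[[[0.0015,-0.0005,0.03,0,1],[0,0,0.035,0,1],[0,0,0.035,0,1],[0,0,0.025,0,1],[0,0,0.008,0,1],[0,0,0,0,1],[0,0,0,0,1]]]' | python3 nudge.py 55; python3 err.py .501 -.243 .093 .2235
```

```text
clock: 2.35
position: [0.5018, -0.2436, 0.0949]
ee_rot: [3.121, 0.347, 0.002]
force: [0.9, -0.1, -0.2]
width: 1.0
gripper_force: 0.0
pos [ 0.5018 -0.2436  0.0949] yaw 0.2217 F [ 0.89 -0.08 -0.2 ] tilt [ 0.0014 -0.0008]
tool delta [-0.0006 -0.0007  0.0019] turn -0.0018
```

```bash
echo '[[[0,0,0,0,0],[0,0,0,0,0],[0,0,0,0,0],[0,0,0,0,0],[0,0,0,0,0],[0,0,0,0,0],[0,0,0,0,0],[0,0,0,0,0]]]' | python3 nudge.py 55; python3 err.py .501 -.243 .093 .2235
```

```text
clock: 3.15
position: [0.5013, -0.2426, 0.0937]
ee_rot: [3.122, 0.349, -0.0]
force: [0.5, -0.7, -0.3]
width: 0.352
gripper_force: 0.0
pos [ 0.5013 -0.2426  0.0937] yaw 0.2228 F [ 0.51 -0.65 -0.31] tilt [-0. -0.]
tool delta [-0.0004  0.0003  0.0007] turn -0.0007
```

```bash
echo '[[[0,0,0,0,0],[0,0,0,0,0],[0,0,0,0,0],[0,0,0,0,0],[0,0,0,0,0],[0,0,0,0,0]]]' | python3 nudge.py 55; python3 err.py .501 -.243 .093 .2235
```

```text
clock: 3.75
position: [0.5009, -0.2411, 0.0935]
ee_rot: [-3.12, -0.351, 0.002]
force: [-1.1, 5.0, 2.1]
width: 0.167
gripper_force: 55.0
pos [ 0.5009 -0.2411  0.0935] yaw 0.224 F [-1.1   5.03  2.11] tilt [-0.0012  0.0017]
tool delta [-0.0003  0.0018  0.0005] turn 0.0005
```

```bash
echo '[[[0,0,-0.01,0,0],[0,0,-0.02,0,0],[0,0,-0.03,0,0],[0,0,-0.03,0,0],[0,0,-0.03,0,0],[0,0,-0.012,0,0],[0,0,0,0,0],[0,0,0,0,0]]]' | python3 nudge.py; python3 err.py .461 .0962 .225 .035
```

```text
clock: 4.55
position: [0.5007, -0.2427, 0.2248]
ee_rot: [-3.122, -0.349, 0.002]
force: [-0.1, 0.3, -0.8]
width: 0.17
gripper_force: 55.0
pos [ 0.5007 -0.2427  0.2248] yaw 0.2225 F [-0.13  0.26 -0.78] tilt [-0.001   0.0001]
tool delta [ 3.610e-02 -3.393e-01 -1.000e-04] turn 0.1875
```

```bash
echo '[[[0,0,0,0.094,0],[0,0,0,0.094,0],[-0.004,-0.03,0,0,0],[-0.004,-0.045,0,0,0],[-0.004,-0.045,0,0,0],[-0.004,-0.045,0,0,0],[-0.004,-0.045,0,0,0],[-0.004,-0.045,0,0,0],[-0.004,-0.045,0,0,0],[0,-0.025,0,0,0]]]' | python3 nudge.py; echo '[[[0,-0.015,0,0,0],[0,0,0,0,0],[0,0,0,0,0],[0,0,0,0,0]]]' | python3 nudge.py; python3 err.py .461 .0962 .225 .035;  python3 - <<'E'
from cell import arm, readout, get_image
import cv2,numpy as np
d=get_image("wrist");cv2.imwrite("pics/w2.png",d["image"])
d=get_image("top");im=d["image"];cv2.imwrite("pics/top2.png",im)
c=cv2.resize(im[100:240,235:375],None,fx=4,fy=4,interpolation=cv2.INTER_CUBIC);cv2.imwrite("pics/top2c.png",c)
E
```

```text
clock: 5.55
position: [0.46, 0.0848, 0.2242]
ee_rot: [-3.14, -0.061, 0.005]
force: [0.4, -0.7, -1.6]
width: 0.167
gripper_force: 55.0
clock: 5.95
position: [0.4613, 0.0947, 0.225]
ee_rot: [3.14, 0.052, -0.002]
force: [-0.6, 0.6, -1.8]
width: 0.167
gripper_force: 55.0
pos [0.4613 0.0947 0.225 ] yaw 0.033 F [-0.6   0.57 -1.77] tilt [-0.0014 -0.0009]
tool delta [-0.0002 -0.0015 -0.    ] turn -0.002
```

View pics/w2.png

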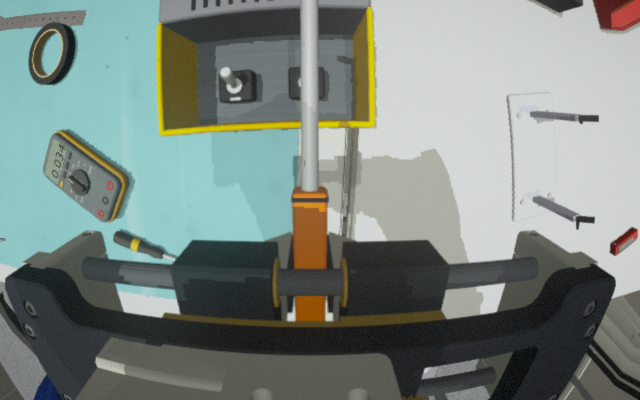

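The rod covers the green switch, whose module spans columns ~288-326 at row ~84. The guard's front rim runs from (161,133) to (376,126). I'll check the bay pose from this view.

Run:
```python
from h import *
np.set_printoptions(precision=4,suppress=True)
for n,a in dict(FL=(161,133,.111),FR=(376,126,.111),gmod=(307,85,.036),wmod=(238,86,.036),wtip=(226,72,.078)).items():print(n,wp(*a))
```

```text
FL [0.5192 0.2363 0.111 ]
FR [0.5281 0.0374 0.111 ]
gmod [0.5679 0.1004 0.036 ]
wmod [0.5665 0.1777 0.036 ]
wtip [0.5775 0.1806 0.078 ]
```

View pics/top2c.png

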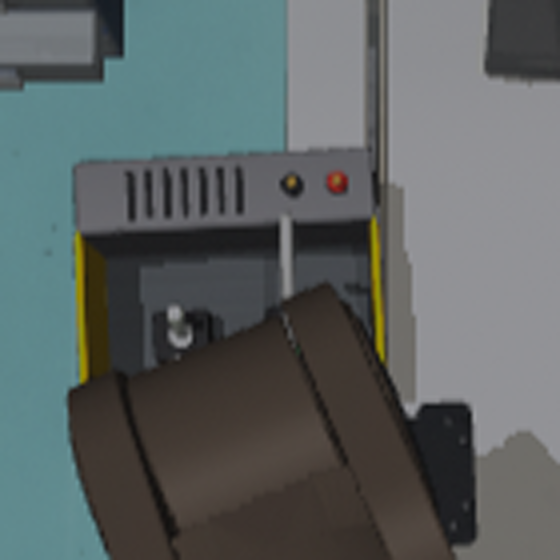

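```bash
python3 - <<'E'
from h import *
print(px(306.5-.4,154.5-.4,.247))
E
echo '[[[0,-0.001,0.03,0,0],[0,0,0.03,0,0],[0,0,0.025,0,0],[0,0,0.011,0,0],[0,0,0,0,0],[0,0,0,0,0],[0,0,0,0,0]]]' | python3 nudge.py; python3 err.py .461 .0962 .129 .035
python3 - <<'E'
from cell import arm, readout, get_image
import cv2
im=get_image("scene")["image"]
cv2.imwrite("pics/s3.png",cv2.resize(im[160:250,240:350],None,fx=6,fy=6,interpolation=cv2.INTER_CUBIC))
E
```

```text
[0.61186476 0.09820645 0.247     ]
clock: 6.75
position: [0.4624, 0.0973, 0.131]
ee_rot: [-3.141, -0.054, -0.003]
force: [0.0, -0.5, -0.9]
width: 0.168
gripper_force: 55.0
pos [0.4624 0.0973 0.131 ] yaw 0.0344 F [ 0.02 -0.52 -0.9 ] tilt [0.0022 0.0005]
tool delta [-0.0015  0.0011  0.002 ] turn -0.0006
```

View pics/s3.png

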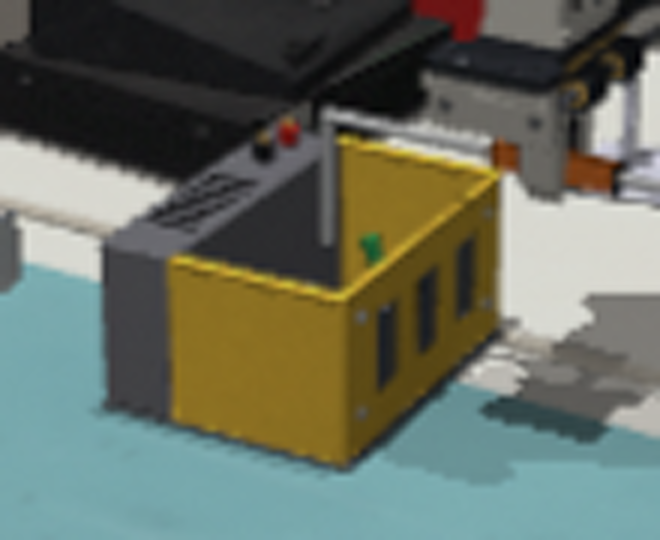

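The scene view shows the leg's end at (328,245) behind the green lever's end at (373,245), on the box side and without contact. Now I'll pull.

```bash
echo '[[[-0.006,0,0,0,0],[-0.006,0,0,0,0],[-0.006,0,0,0,0],[-0.006,0,0,0,0],[-0.006,0,0,0,0],[-0.004,0,0,0,0],[0,0,0,0,0],[0,0,0,0,0]]]' | python3 nudge.py; python3 err.py .421 .0948 .129 .035
```

```text
clock: 7.6
position: [0.4273, 0.0959, 0.1297]
ee_rot: [3.141, 0.055, -0.0]
force: [-0.5, 0.9, -1.4]
width: 0.169
gripper_force: 55.0
pos [0.4273 0.0959 0.1297] yaw 0.0348 F [-0.47  0.93 -1.41] tilt [-0.0003 -0.0002]
tool delta [-0.0064  0.0009  0.0007] turn -0.0002
```

```bash
echo '[[[-0.003,0,0,0,0],[-0.003,0,0,0,0],[0,0,0,0,0],[0,0,0,0,0]]]' | python3 nudge.py; python3 err.py .421 .0948 .129 .035
python3 - <<'E'
from cell import arm, readout, get_image
import cv2
im=get_image("scene")["image"]
cv2.imwrite("pics/s4.png",cv2.resize(im[160:250,240:350],None,fx=6,fy=6,interpolation=cv2.INTER_CUBIC))
E
```

```text
clock: 8.0
position: [0.4212, 0.0957, 0.1296]
ee_rot: [3.141, 0.055, -0.001]
force: [0.5, -0.1, -1.2]
width: 0.168
gripper_force: 55.0
pos [0.4212 0.0957 0.1296] yaw 0.0347 F [ 0.47 -0.12 -1.2 ] tilt [-0.0005 -0.0002]
tool delta [-0.0002  0.0009  0.0006] turn -0.0003
```

View pics/s4.png

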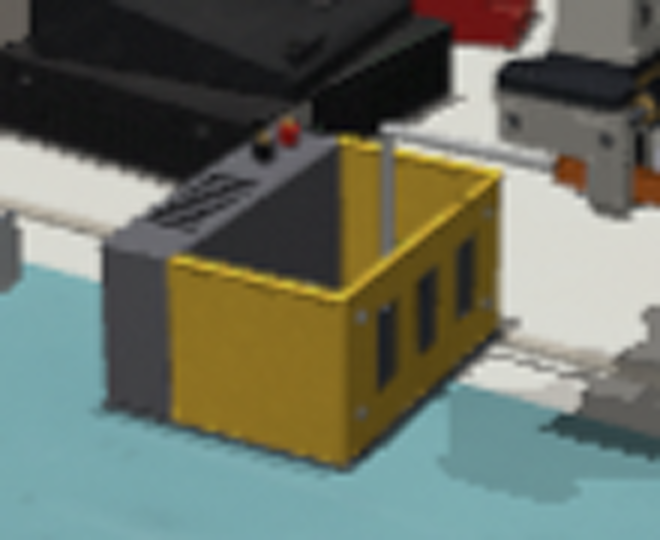

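The leg stands at (388,250) and the lever's end is now hidden behind the guard wall, so it has moved over. I'll pull on gently to the stop, watching the force.

```bash
echo '[[[-0.002,0,0,0,0],[-0.002,0,0,0,0],[0,0,0,0,0]]]' | python3 nudge.py|grep -E "pos|force: \["; echo '[[[-0.002,0,0,0,0],[0,0,0,0,0],[0,0,0,0,0]]]' | python3 nudge.py|grep -E "pos|force: \["
```

```text
position: [0.4174, 0.0956, 0.1298]
force: [0.8, -0.3, 1.0]
position: [0.4161, 0.0957, 0.13]
force: [4.0, -0.5, -0.0]
```

```bash
echo '[[[-0.001,0,0,0,0],[0,0,0,0,0],[0,0,0,0,0]]]' | python3 nudge.py|grep -E "pos|force: \["; echo '[[[0,0,0,0,0],[0,0,0,0,0]]]' | python3 nudge.py|grep -E "pos|force: \["
```

```text
position: [0.4155, 0.0957, 0.13]
force: [4.9, -0.2, -1.4]
position: [0.4153, 0.0957, 0.13]
force: [4.1, -0.5, 0.1]
```

The lever is at its stop (steady 4–5 N). I'll back off, lift out, move aside and check.

```bash
echo '[[[0.01,0,0,0,0],[0.012,0,0,0,0],[0,0,-0.02,0,0],[0,0,-0.035,0,0],[0,0,-0.035,0,0],[0,0,-0.006,0,0],[0,0.03,0,0,0],[0,0.03,0,0,0],[0,0,0,0,0],[0,0,0,0,0]]]' | python3 nudge.py; python3 err.py .5009 -.2411 .226 .224
python3 - <<'E'
from cell import arm, readout, get_image
import cv2,numpy as np
w=get_image("wrist")["image"];t=get_image("top")["image"]
a=cv2.resize(w[0:150,60:340],(560,300),interpolation=cv2.INTER_CUBIC)
b=cv2.resize(t[130:205,245:385],(560,300),interpolation=cv2.INTER_CUBIC)
cv2.imwrite("pics/c5.png",np.vstack([a,b]))
E
```

```text
clock: 10.15
position: [0.4383, 0.0359, 0.225]
ee_rot: [3.141, 0.052, -0.003]
force: [-0.4, 0.9, -1.3]
width: 0.168
gripper_force: 55.0
pos [0.4383 0.0359 0.225 ] yaw 0.0331 F [-0.35  0.9  -1.32] tilt [-0.0019 -0.    ]
tool delta [ 0.0534  0.2789 -0.0012] turn -0.1909
```

View pics/c5.png

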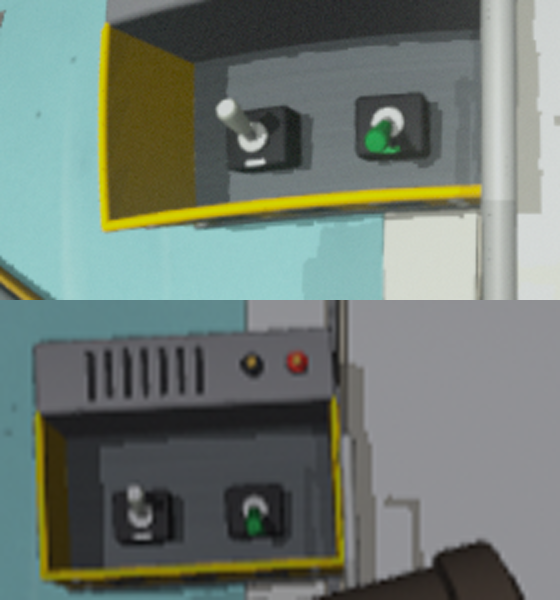

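The white lever still leans back. The green one leans to the guard, with its end near (376,140) in the upper crop. I'll measure its angle from the green pixels.

Run:
```python
from h import *
import cv2
np.set_printoptions(precision=4,suppress=True)
o=readout.observe()
def g(im,box):
    x0,y0,x1,y1=box;h=cv2.cvtColor(im[y0:y1,x0:x1],cv2.COLOR_BGR2HSV)
    m=(h[...,0]>50)&(h[...,0]<75)&(h[...,1]>120)&(h[...,2]>40);v,u=np.nonzero(m);return u+x0,v+y0
w=get_image("wrist")["image"]; t=get_image("top")["image"]; t0=cv2.imread("pics/top0.png")
for n,im,b in(("w",w,(230,40,290,90)),("t",t,(295,165,325,200)),("t0",t0,(295,165,325,200))):
    u,v=g(im,b);print(n,len(u),u.min(),u.max(),v.min(),v.max(),sorted(zip(v.tolist(),u.tolist()))[::max(1,len(u)//14)])
# predicted lever tip/pivot pixels in top and wrist for angles
B=np.array([.5708,.0995,0]);ex=np.array([1,.04,0])
for q in(-.45,-.3,0,.2,.3,.4,.45):
    P=B-ex*.038*np.sin(q)+[0,0,.042+.038*np.cos(q)]
    c=T[:,:3].T@(P-T[:,3]);M=R.from_rotvec(o["ee_rot"]).as_matrix()
    d=M0[:,:3].T@(M.T@(P-o["position"])-M0[:,3]);r=np.hypot(d[0],d[1]);th=np.arctan2(r,d[2])*309.707
    print(q,"top",c[:2]/c[2]*F+[CX,CY],"wrist",d[:2]/r*th+[309.753,199.898])
```

```text
w 160 244 261 61 76 [(61, 252), (63, 251), (64, 254), (65, 255), (66, 255), (68, 244), (68, 255), (69, 254), (70, 253), (71, 253), (72, 253), (73, 254), (74, 255), (75, 251), (76, 250)]
t 23 306 310 182 188 [(182, 308), (183, 307), (183, 308), (183, 309), (184, 307), (184, 308), (184, 309), (185, 306), (185, 307), (185, 308), (185, 309), (186, 306), (186, 307), (186, 308), (186, 309), (186, 310), (187, 307), (187, 308), (187, 309), (187, 310), (188, 307), (188, 308), (188, 309)]
t0 30 306 310 175 188 [(175, 306), (175, 308), (176, 306), (176, 308), (177, 306), (177, 308), (178, 306), (178, 308), (179, 307), (179, 309), (180, 308), (187, 307), (187, 309), (188, 307), (188, 309)]
-0.45 top [307.8938 174.2954] wrist [250.3829  39.4953]
-0.3 top [307.9422 176.1328] wrist [249.9515  44.076 ]
0 top [308.0805 180.1689] wrist [249.578   54.5846]
0.2 top [308.1981 182.9671] wrist [249.7201  62.0922]
0.3 top [308.2626 184.3523] wrist [249.9077  65.844 ]
0.4 top [308.33   185.7077] wrist [250.1691  69.5252]
0.45 top [308.3646 186.3696] wrist [250.326   71.3236]
```

The angle matches about +0.4 or more. Now back to the stand.

```bash
echo '[[[0.004,0.02,0,0,0],[0.008,0.04,0,0,0],[0.008,0.04,0,0,0],[0.008,0.04,0,0,0],[0.008,0.04,0,0,0],[0.008,0.04,0,0,0],[0.006,0.035,0,0,0],[0.0034,0.0239,0,0,0],[0,0,0,-0.095,0],[0,0,0,-0.096,0]]]' | python3 nudge.py; echo '[[[0,0,0,0,0],[0,0,0,0,0],[0,0,0,0,0]]]' | python3 nudge.py >/dev/null; python3 err.py .5009 -.2415 .226 .224
python3 - <<'E'
from cell import arm, readout, get_image
import cv2,numpy as np
w=get_image("scene")["image"]
cv2.imwrite("pics/s6.png",cv2.resize(w[110:220,300:420],(720,600)[:2] if 0 else (650,596),interpolation=cv2.INTER_CUBIC))
E
```

```text
clock: 11.35
position: [0.5019, -0.2407, 0.2252]
ee_rot: [-3.121, -0.359, 0.001]
force: [-0.6, 0.5, -1.2]
width: 0.166
gripper_force: 55.0
pos [ 0.5018 -0.2401  0.2257] yaw 0.2244 F [ 0.03 -0.37 -1.38] tilt [-0.0001  0.0001]
tool delta [-0.0012  0.0012 -0.0003] turn 0.0004
```

View pics/s6.png

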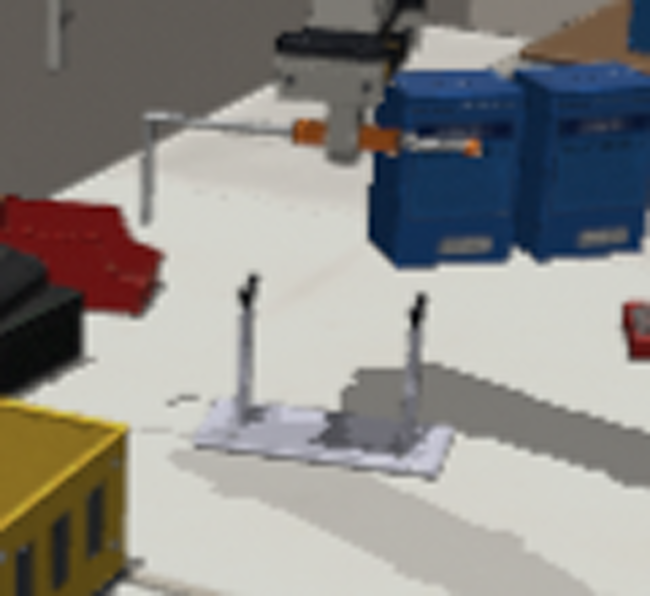

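The rod hangs level above the two V rests (tops at (248,285) and (418,303)), with its leg pointing down. I'll lower it.

```bash
echo '[[[-0.0012,0.0012,0.03,0,0],[0,0,0.035,0,0],[0,0,0.03,0,0],[0,0,0.015,0,0],[0,0,0.01,0,0],[0,0,0.005,0,0],[0,0,0.003,0,0],[0,0,0,0,0],[0,0,0,0,0]]]' | python3 nudge.py; python3 err.py .5009 -.2415 .0945 .224
```

```text
clock: 12.6
position: [0.5012, -0.2422, 0.0985]
ee_rot: [3.121, 0.353, 0.002]
force: [0.4, -0.8, -2.2]
width: 0.167
gripper_force: 55.0
pos [ 0.5012 -0.2422  0.0985] yaw 0.2256 F [ 0.42 -0.78 -2.17] tilt [ 0.0012 -0.0005]
tool delta [-0.0002 -0.0007  0.004 ] turn 0.0016
```

```bash
echo '[[[0,0,0.002,0,0],[0,0,0.001,0,0],[0,0,0,0,0],[0,0,0,0,0]]]' | python3 nudge.py; python3 err.py .5009 -.2415 .0945 .224
```

```text
clock: 13.0
position: [0.5007, -0.242, 0.0948]
ee_rot: [3.122, 0.354, 0.0]
force: [0.5, 0.1, -1.4]
width: 0.17
gripper_force: 55.0
pos [ 0.5007 -0.242   0.0948] yaw 0.2257 F [ 0.54  0.13 -1.36] tilt [ 0.     -0.0001]
tool delta [ 0.0003 -0.0005  0.0003] turn 0.0017
```

```bash
echo '[[[0,0,0.0015,0,0],[0,0,0,0,0],[0,0,0,0,0]]]' | python3 nudge.py; python3 err.py .5009 -.2415 .0945 .224
```

```text
clock: 13.3
position: [0.5009, -0.2418, 0.094]
ee_rot: [3.122, 0.354, 0.001]
force: [-3.0, 1.7, 8.2]
width: 0.169
gripper_force: 55.0
pos [ 0.5009 -0.2418  0.094 ] yaw 0.2258 F [-3.01  1.7   8.22] tilt [ 0.0005 -0.    ]
tool delta [ 0.0001 -0.0003 -0.0005] turn 0.0018
```

Seated (contact of about 8 N). Opening gradually, starting with a low grip force.

```bash
echo '[[[0,0,0,0,0.22],[0,0,0,0,0.26],[0,0,0,0,0.35],[0,0,0,0,0.5],[0,0,0,0,0.6],[0,0,0,0,0.7],[0,0,0,0,0.8],[0,0,0,0,0.8],[0,0,0,0,0.8],[0,0,0,0,0.8]]]' | python3 nudge.py 5; echo '[[[0,0,-0.015,0,0.8],[0,0,-0.03,0,0.8],[0,0,-0.035,0,0.8],[0,0,-0.035,0,0.8],[0,0,-0.02,0,0.8],[0,0,0,0,0.8],[0,0,0,0,0.8],[0,0,0,0,0.8]]]' | python3 nudge.py
python3 - <<'E'
from cell import arm, readout, get_image
import cv2,numpy as np
w=get_image("wrist")["image"];s=get_image("scene")["image"]
cv2.imwrite("pics/c7.png",np.vstack([cv2.resize(w[0:280],(600,262)),cv2.resize(s[130:210,300:430],(550,338),interpolation=cv2.INTER_CUBIC)[:,:].copy() if 0 else cv2.resize(s[140:210,300:425],(600,336),interpolation=cv2.INTER_CUBIC)]))
E
```

```text
clock: 14.3
position: [0.5007, -0.242, 0.0932]
ee_rot: [3.122, 0.354, 0.0]
force: [0.3, 0.3, -0.6]
width: 0.8
gripper_force: 0.0
clock: 15.1
position: [0.5, -0.2417, 0.227]
ee_rot: [-3.121, -0.354, 0.003]
force: [-0.1, -0.5, 0.2]
width: 0.798
gripper_force: 0.0
```

View pics/c7.png

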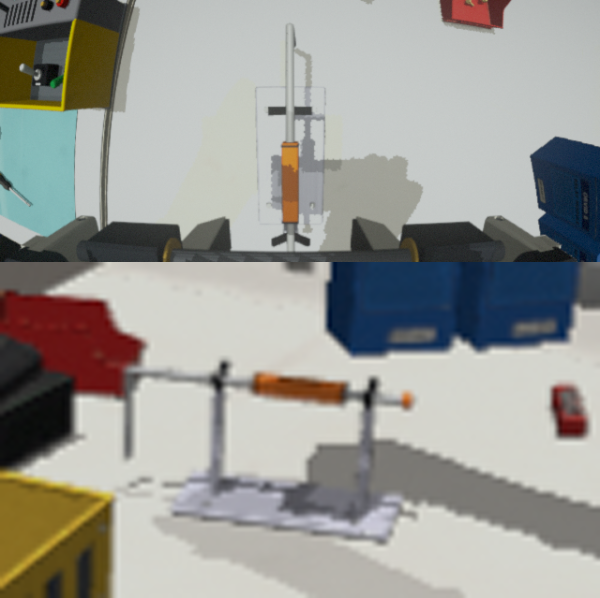

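The rod lies in both Vs with its leg down, and the leg now shows slightly right of the rod at about (296,45). I'll measure the tip's offset.

Run:
```python
from h import *
np.set_printoptions(precision=4,suppress=True)
o=readout.observe()
s=640/600
for n,a in dict(hf=(290*s,143*s,.12),hb=(290*s,222*s,.12),bend=(290.5*s,24*s,.112),tip=(295.5*s,46*s,.027)).items():print(n,wp(*a))
# predicted pixel of hanging tip home
H=np.array([.501,-.242]);a=.2235;P=np.r_[H+.15*np.array([np.cos(a),np.sin(a)]),.027]
M=R.from_rotvec(o["ee_rot"]).as_matrix();d=M0[:,:3].T@(M.T@(P-o["position"])-M0[:,3]);r=np.hypot(d[0],d[1]);print((d[:2]/r*np.arctan2(r,d[2])*309.707+[309.753,199.898])/s)
```

```text
hf [ 0.5401 -0.233   0.12  ]
hb [ 0.4641 -0.2505  0.12  ]
bend [ 0.6502 -0.2081  0.112 ]
tip [ 0.6474 -0.2149  0.027 ]
[290.5369  45.048 ]
```

```bash
echo '[[[0,0,-0.02,0,0.8],[0,0,0,0,0.8],[0,0,0,0,0.8],[0,0,0,0,0.8]]]' | python3 nudge.py; python3 -c "
from cell import arm, readout, get_image
print(arm.sign_off())"
```

```text
clock: 15.6
position: [0.5003, -0.2418, 0.2472]
ee_rot: [-3.121, -0.354, 0.002]
force: [0.6, 0.6, 0.4]
width: 0.805
gripper_force: 0.0
the job is handed in; nothing more can be done
None
```

I handed the job in at about 16 s; no verdict came back. The green lever is pulled to its stop (about +0.4 rad or more in the images), the white lever looks unmoved, and the rod is back in both V rests with its leg end about 6–7 mm from home. My moves stayed clear of the tape and multimeter, though I took no final check of them.

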